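# Clear the boring jig and hold the aligning bar through both bushings

## Robot

A 6-joint arm with a two-finger parallel gripper is mounted at the origin on a cart in front of the work surface, level with it; the furniture and walls round the work are solid. World frame = base frame: x ahead of the robot, y to its left, z up, the work surface at z = 0. Lengths are in mm, angles in rad, forces in N, time in s.
With the tool pointing down it reaches from about 300 to 775 mm from the base axis. Payload 14.6 kg.
Tool frame: the origin (TCP) lies midway between the tips of the shut fingers; the grasp point (between the pads) lies behind it (manip.grip_depth is the z of the grasp point in the tool frame, in mm); z points along the fingers, y is the line along which they close (so a half turn about z gives the same grasp; the last joint's range is limited). The gripper opens to 94 mm and grips with 3 to 60 N. Pads are 16 mm wide; open, the fingers measure 119 mm over their backs; the gripper's body (75 mm by 177 mm) begins 78 mm behind the grasp point.
Start: joints at [1.04, 0.3, 1.521, -0, 1.321, -0.067], TCP at [246.038, 491.889, 205.446] pointing down, gripper open.
Joint ranges: [-3.03, 3.03], [-0.79, 2.21], [0.23, 2.52], [-1.04, 4.18], [0, 3.07], [-2.55, 2.55]. Speed limits (rad/s): [2.22, 2.22, 2.57, 3.14, 3.14, 3.14].

## Interface

Orientations are given as [roll, pitch, yaw] about the fixed x, y, z axes, in that order (R = Rz(yaw) Ry(pitch) Rx(roll)).
In Python, from cell import manip gives the robot as it stands.
- The arm moves only by the tool creep_tool, called after "Emit:" by a JSON object that holds its "name" and its "arguments", one argument or row to a line. Schema: {"type":"object","properties":{"rows":{"type":"array","items":{"type":"array","items":{"type":"number"},"minItems":6,"maxItems":6},"minItems":1,"maxItems":5},"aperture":{"type":"number"},"grip_force":{"type":"number"},"only":{"type":"string"},"quiet":{"type":"boolean"},"lines":{"type":"string"}},"required":["rows"],"additionalProperties":false}. rows is a list of rows, 1 to 5 of them, each of 6 numbers: dx, dy, dz in units of 5 mm, then a rotation vector rx, ry, rz in units of 0.25 rad; each row is the pose to reach, as a shift and turn from the pose commanded when the call began, along the tool's axes at that moment; what a row does not reach only later rows make up. A row lasts 1/10 s, in which the tool goes at most 50 mm and 0.15 rad, less where a joint would pass 70% of its speed; a pose out of reach is approached as far as the arm can. aperture is the finger opening in mm, set as the call begins (left out keeps the last). The fingers move at their own pace and stop on an object; grip_force is the grip in N (left out, the last holds). Time passes only in rows, so rows that do not move let the fingers close. The tool returns the time, the measured TCP pose, the force, the opening and the grip force at its end. only (a regular expression) keeps the lines of the reply that match it, lines (a string "A,B") keeps lines A to B, and quiet returns only ok. Input that does not fit is refused with a message, and nothing moves.
- manip.read_state(): the state, without advancing time (a new reading comes with each control period).
- manip.camera(name): name is "scene" or "top" or "wrist"; returns (picture, depth): 400x640x3 uint8, red, green, blue; 400x640 float32, mm along the optical axis (not along the pixel's ray), 0 where there is no reading.
- manip.camera_info(name): a dict with "K" (3x3 intrinsics, pixels), "rvec" (rotation vector, rad) and "tvec" (3), from world to camera coordinates, as OpenCV has them; the wrist camera has in their place "mount" (4x4, takes a point from camera to tool coordinates, whose origin is the TCP and whose axes are the flange's). Camera axes: x right, y down, z forward; pixel columns grow to the right and rows downward; lengths in mm; the calibration is good to about 2 mm. A picture is of the moment at which its call begins: read the wrist's pose just before it. camera_info takes no time and is no camera call.
- manip.sign_off(): hands the job in; it is judged then, once.
The state is a dict: "clock": time; "joints": joint angles; "qd": joint speeds; "effort": joint torques, N m; "eef_pos": TCP position; "eef_rot": TCP orientation; "wrist_force": force on the tool from outside, world axes, zero at the start; "moment": the same for the moment, N m; "finger_gap": finger opening in mm; "finger_force": force on a finger pad.
Only numpy, scipy, OpenCV 4.12 (cv2) and the standard library are available. Lean on these libraries where they do the work, as an engineer would, in place of code of your own. Each camera call takes 0.05 s, during which the arm holds its last target. There are 200 camera calls.

## Task

Get the boring jig ready: pick up the cork sanding block and with it sweep the three maple chips off the jig's bed, then set the block down on the bench clear of the jig. Next pick up the aligning bar by its square grip, thread its shank nose first into the head block's bushing (the block nearer to where the bar lies) and on through the tail block's bushing, until the grip's shoulder is up against the head bushing. Finish holding the bar there, still gripped, so that the bushings can be locked in line; leave the mug, the jar and the try square undisturbed.

Things in the scene. Friction and masses are not known exactly. Their poses are not given: they have to be found in the camera images.
- jig: Wooden boring jig bolted to the bench (yaw within 0.15 rad): brown bed 110 (x) x 176 (y) mm, top 18 mm above the bench; dark upright blocks 46 (x) x 24 (y) mm centred at y = -72 (head) and +72 mm (tail), up to 62 mm above the bench, thumb screws on top to 74 mm; 120 mm of open bed between them. Origin: centre of the bed's underside, at bench height; x across the bed, y from head to tail, z up.
- head_mouth (a point): Centre of the outer mouth of the head block's brass bushing (jig frame 0, -87, 40 mm), where the bar enters, moving along the jig's +y. Axes as the jig's. Each bushing: bore 15 mm, outside 23 mm, 30 mm long, ends 3 mm proud of the block. Both bores lie on one line along the jig's y, 40 mm above the bench.
- tail_exit (a point): Centre of the outer end of the tail block's brass bushing (jig frame 0, +87, 40 mm), where the bar's nose comes out, 174 mm from the head mouth.
- bar: Aligning bar, about 140 g, level on the bench: square dark steel grip 16 x 16 mm, 70 mm long (y), then an aluminium shank 12 mm thick, 200 mm long, towards the bar's +y, its last 16 mm tapering to a 5 mm nose. Origin: middle of the grip's underside; the bar's axis is 8 mm above it. Centre of mass in the grip, 25 mm from its middle towards the shank. Starts at yaw within 0.3 rad.
- bar_tip (a point): Centre of the bar's nose end: bar frame 0, +235, 8 mm.
- bar_shoulder (a point): Centre of the grip's end face, the shoulder, where the shank starts: bar frame 0, +35, 8 mm. It is 16 mm square and cannot enter the bore.
- block: Brown cork sanding block, 47 (x) x 86 (y) x 28 (z) mm, 50 g, lying loose on the bench on the robot's left. Origin: centre of its underside; it is gripped across its 47 mm.
- chip1: Maple chip, a wedge about 24 x 14 x 16 mm, 12 g, pale wood, on the jig's bed. Origin: centre of its underside. All three chips lie within 40 mm of the bed's middle in y and from 20 mm on the robot's side to 50 mm on the far side of its middle in x.
- chip2: Second maple chip, about 24 x 14 x 16 mm, on the bed. Origin: centre of its underside.
- chip3: Third maple chip, about 24 x 14 x 17 mm, on the bed. Origin: centre of its underside.
- mug: Green mug, 96 mm high, 86 mm across, at the back right. Leave alone. Origin: centre of its underside.
- peg_jar: Glass jar with a red lid, 62 mm across, 82 mm high, beyond the jig on the left, on the felt. Leave alone. Origin: centre of its underside.
- square: Try square, steel blade in a dark wooden stock, 132 x 85 x 19 mm, lying flat near the bench's front edge. Leave alone. Origin: centre of its underside.

How it is judged (in metres and radians):
On the way, in this order (a step that is already met when the one before it is completed fails the run):
1. the cork block is held in the fingers at the jig's bed, low enough to sweep it (contact force between the fingers and block above 1 N and x of block in the frame of jig between -0.12 and 0.12 m and y of block in the frame of jig between -0.09 and 0.09 m and z of block in the frame of jig between 0 and 0.034 m), for 0.2 s.
2. all three chips are off the bed, the block still in hand ((x of chip1 in the frame of jig above 0.055 m or x of chip1 in the frame of jig below -0.055 m or y of chip1 in the frame of jig above 0.09 m or y of chip1 in the frame of jig below -0.09 m) and (x of chip2 in the frame of jig above 0.055 m or x of chip2 in the frame of jig below -0.055 m or y of chip2 in the frame of jig above 0.09 m or y of chip2 in the frame of jig below -0.09 m) and (x of chip3 in the frame of jig above 0.055 m or x of chip3 in the frame of jig below -0.055 m or y of chip3 in the frame of jig above 0.09 m or y of chip3 in the frame of jig below -0.09 m) and contact force between the fingers and block above 1 N), for 0.1 s.
3. the block is set down clear of the jig and let go (contact force between each of the fingers, jig and block below 0.1 N and height (world z) of block between -0.03 and 0.012 m and linear speed of block below 0.03 m/s), for 0.2 s.
4. the gripped bar's nose has passed through the head bushing (contact force between the fingers and bar above 2 N and y of bar_tip in the frame of jig between -0.055 and 0.05 m and x of bar_tip in the frame of jig between -0.004 and 0.004 m and z of bar_tip in the frame of jig between 0.036 and 0.044 m), for 0.1 s.
At the end, for the whole second after the job is handed in: Bar through both bushings, nose and shoulder within 4 mm of the bore line, in line within 2 degrees, shoulder within 7 mm of the head bushing, still gripped (over 2 N) and at rest; the chips' centres off the bed; the block let go on the bench, not touching the jig (all of step 3 and contact force between the fingers and bar above 2 N and y of bar_tip in the frame of jig between 0.098 and 0.125 m and x of bar_tip in the frame of jig between -0.004 and 0.004 m and z of bar_tip in the frame of jig between 0.036 and 0.044 m and x of bar_shoulder in the frame of jig between -0.004 and 0.004 m and z of bar_shoulder in the frame of jig between 0.036 and 0.044 m and distance between bar_shoulder and head_mouth below 0.007 m and angle between the y axis of bar and the y axis of jig, either way round below 0.035 rad and linear speed of bar below 0.02 m/s and (x of chip1 in the frame of jig above 0.055 m or x of chip1 in the frame of jig below -0.055 m or y of chip1 in the frame of jig above 0.09 m or y of chip1 in the frame of jig below -0.09 m) and (x of chip2 in the frame of jig above 0.055 m or x of chip2 in the frame of jig below -0.055 m or y of chip2 in the frame of jig above 0.09 m or y of chip2 in the frame of jig below -0.09 m) and (x of chip3 in the frame of jig above 0.055 m or x of chip3 in the frame of jig below -0.055 m or y of chip3 in the frame of jig above 0.09 m or y of chip3 in the frame of jig below -0.09 m)); the arm keeps its last pose, push and grip.
It fails at once if the mug is pushed more than 20 mm or tipped (distance of mug from where it was at the start of the episode above 0.02 m or angle between mug's own z axis and vertical above 0.3 rad).
It fails at once if the jar is pushed more than 20 mm or tipped (distance of peg_jar from where it was at the start of the episode above 0.02 m or angle between peg_jar's own z axis and vertical above 0.3 rad).
It fails at once if the try square is pushed more than 20 mm or tipped (distance of square from where it was at the start of the episode above 0.02 m or angle between square's own z axis and vertical above 0.3 rad).
It also fails if it takes over 64 s, if anything falls off the work surface, if the arm or the gripper's body presses on something with over 40 N, if the wrist force passes 120 N, or if a joint passes its speed limit or range.

## Working session

There is one attempt and no reset: what is moved stays moved. The work goes in short steps, Python scripts to look and compute and a tool call to move; the robot and the scene stay as the last step left them, time stands still between calls to the robot, and variables do not carry over. Pictures are saved under pics/ and viewed, at most 12 in all, crops included, and the job is handed in when it is done.

```bash
ls; mkdir -p pics; cat > h.py <<'E'
import numpy as np,cv2
from scipy.spatial.transform import Rotation as R
from cell import manip
def cam(n):
    s=manip.read_state(); p,d=manip.camera(n); i=manip.camera_info(n); K=np.array(i["K"])
    if "mount" in i:
        T=np.eye(4);T[:3,:3]=R.from_euler('xyz',s["eef_rot"]).as_matrix();T[:3,3]=s["eef_pos"]
        C=T@np.array(i["mount"])
    else:
        W=np.eye(4);W[:3,:3]=cv2.Rodrigues(np.array(i["rvec"],float))[0];W[:3,3]=np.ravel(i["tvec"]);C=np.linalg.inv(W)
    v,u=np.mgrid[:400,:640]
    c=np.stack([(u-K[0,2])/K[0,0]*d,(v-K[1,2])/K[1,1]*d,d],-1)
    X=c@C[:3,:3].T+C[:3,3]; X[d==0]=np.nan
    return p,d,X,C,K
def pose():
    s=manip.read_state();return np.array(s["eef_pos"]),R.from_euler('xyz',s["eef_rot"]),s
E
python3 - <<'E'
from h import *
p,d,X,C,K=cam("top"); cv2.imwrite("pics/top.png",p[...,::-1]); np.savez("top.npz",p=p,X=X)
print(C.round(3),K); s=manip.read_state(); print(s, manip.grip_depth)
p,d,X,C,K=cam("scene"); cv2.imwrite("pics/scene.png",p[...,::-1]);print(C.round(2))
E
```

```text
cell.py
pics
[[ 1.000000e-02 -9.980000e-01  6.500000e-02  4.565480e+02]
 [-1.000000e+00 -9.000000e-03  1.100000e-02  3.790500e+01]
 [-1.100000e-02 -6.500000e-02 -9.980000e-01  1.525131e+03]
 [ 0.000000e+00  0.000000e+00  0.000000e+00  1.000000e+00]] [[466.8804933    0.         316.14542032]
 [  0.         466.8804933  201.69723902]
 [  0.           0.           1.        ]]
{'clock': 0.05, 'joints': array([ 1.04039248e+00,  3.00458821e-01,  1.52159571e+00,  3.74193772e-06,
        1.32067383e+00, -6.65928591e-02]), 'qd': array([ 0.00100681, -0.00205906,  0.00159018, -0.00039254,  0.00011151,
        0.00135958]), 'effort': array([ 1.50849537e-03, -5.33212996e+01, -3.53707623e+01,  7.10854749e-02,
        2.35106813e-02, -7.23134713e-05]), 'eef_pos': array([245.91324794, 491.66914996, 204.88687264]), 'eef_rot': array([-3.14045971e+00, -7.91901299e-05,  2.67778069e+00]), 'wrist_force': array([-0.27546769, -0.15190473, -0.70551519]), 'moment': array([ 0.01251824,  0.01409989, -0.00320238]), 'finger_force': 0.0, 'finger_gap': 94.0298857571944} -18.8
[[ 9.1000e-01 -3.2000e-01  2.7000e-01  1.9135e+02]
 [-4.2000e-01 -7.0000e-01  5.8000e-01 -6.6878e+02]
 [ 0.0000e+00 -6.4000e-01 -7.7000e-01  9.9261e+02]
 [ 0.0000e+00  0.0000e+00  0.0000e+00  1.0000e+00]]
```

View pics/top.png

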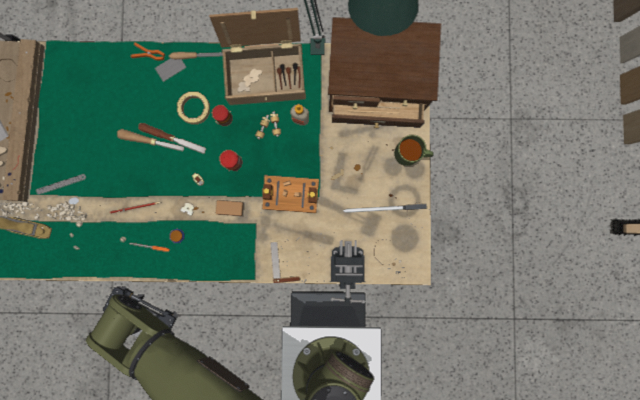

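View pics/scene.png

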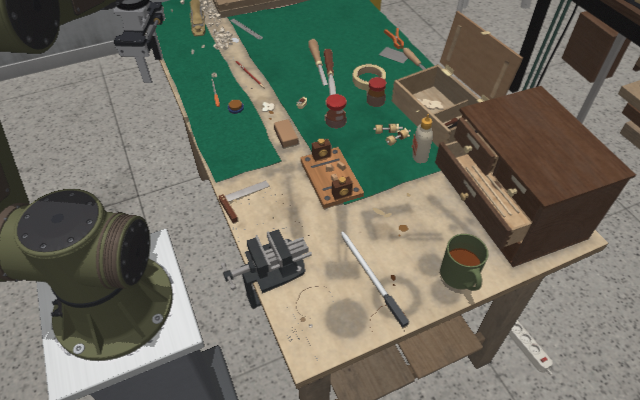

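The top view shows the cork block at (229,208), the jig at (264–318,177–212) with its head block on the right, and the bar from its nose at (345,210) to its grip at (425,207). The mug is at (410,150), the jar at (229,160), the square at (277,262) and a vise at (348,262).

```bash
python3 - <<'E'
from h import *
z=np.load("top.npz");p=z["p"];X=z["X"]
def rect(mask,n):
    m=X[mask][:,:2].astype(np.float32); r=cv2.minAreaRect(m); print(n,len(m),np.round(r[0],1),np.round(r[1],1),round(r[2],2),'z',np.nanmedian(X[mask][:,2]).round(1), m.mean(0).round(1))
v,u=np.mgrid[:400,:640]
def box(a,b,c,e): return (u>=a)&(u<=b)&(v>=c)&(v<=e)&np.isfinite(X[...,2])
H=X[...,2]
print('bench',np.median(H[box(330,420,215,240)]),np.median(H[box(180,220,160,190)]))
rect(box(212,248,198,220)&(H>15),'block')
rect(box(258,324,172,217)&(H>10)&(H<26),'bed')
rect(box(258,290,172,217)&(H>48)&(H<70),'tail')
rect(box(290,324,172,217)&(H>48)&(H<70),'head')
b=box(338,430,200,216)&(H>5); rect(b,'bar')
rect(b&(u>405),'grip')
for a in range(342,428,6):
    m=b&(u>=a)&(u<a+6); print(a,X[m].mean(0).round(1) if m.any() else None,m.sum())
g=box(268,316,176,212)
cv2.imwrite("pics/c.png",cv2.resize(p[170:220,205:330,::-1],None,fx=6,fy=6,interpolation=cv2.INTER_CUBIC))
E
```

```text
bench -1.5701209145804569 3.7374052963389204
block 371 [532.6 336. ] [85.4 46.2] 86.47 z 24.6 [532.4 335.5]
bed 1480 [589.  144.9] [197.1 127.1] 86.35 z 17.0 [578.9 139. ]
tail 107 [584.2 209. ] [27.3 45. ] 88.28 z 61.1 [583.7 209.4]
head 104 [575.8  66.4] [44.8 28.7] 0.97 z 60.3 [575.9  67.1]
bar 357 [ 536.6 -165.6] [ 52.1 298.8] 0.52 z 11.8 [ 536.7 -178.3]
grip 115 [ 540.1 -272. ] [62.8 58.7] 48.44 z 13.8 [ 541.8 -268.9]
342 [530.1 -38.7   9.2] 14
348 [530.  -56.9  11.8] 21
354 [530.8 -76.3  11.1] 23
360 [532.3 -95.1  10.5] 24
366 [ 534.  -115.7    9.9] 24
372 [ 534.1 -133.9   11.3] 24
378 [ 534.9 -153.8   10.6] 22
384 [ 535.8 -173.8   10. ] 24
390 [ 537.5 -192.3   11.6] 24
396 [ 539.1 -210.6   11.1] 23
402 [ 539.4 -232.2   12.3] 26
408 [ 541.3 -251.    13.1] 34
414 [ 541.9 -269.7   12.8] 34
420 [ 542.6 -289.4   13.4] 32
426 [ 543.5 -303.    12. ] 6
```

View pics/c.png

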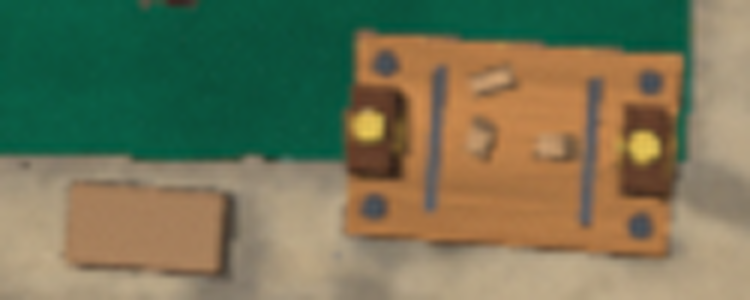

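The crop shows the cork block at left, the three chips between the bed strips at crop (490,80), (480,138) and (553,147), and the jig at about -0.057 rad yaw. Next I go to the block.

```bash
cat > go.py <<'E'
import sys
from h import *
x,y,z,yaw=map(float,sys.argv[1:5])
p,r,s=pose(); t=R.from_euler('xyz',[np.pi,0,yaw])
print('d',r.inv().apply(np.array([x,y,z])-p).round(1),'rot',(r.inv()*t).as_rotvec().round(4),'from',p.round(1),s["eef_rot"].round(3))
E
python3 go.py 532.5 336 100 1.51
```

```text
d [-325.9  -10.9  104.9] rot [-1.0000e-03  6.0000e-04  1.1678e+00] from [245.9 491.7 204.9] [-3.14  -0.     2.678]
```

Units first: shifts go in units of 5 mm and turns go in units of 0.25 rad. So -220 mm is -44, -180 mm is -36, 0.75 rad is 3.

Emit:
{"name": "creep_tool", "arguments": {
  "rows": [
    [-9,0,2,0,0,0.6],
    [-18,-0.4,4,0,0,1.2],
    [-27,-0.8,6,0,0,1.8],
    [-36,-1.2,9,0,0,2.4],
    [-44,-1.6,11,0,0,3]
  ],
  "aperture": 94,
  "grip_force": 40
}}

```text
clock: 0.6
eef_pos: [440.6, 384.8, 149.2]
eef_rot: [-3.14, 0.0, 1.921]
wrist_force: [0.6, 0.7, -0.7]
finger_gap: 94.1
finger_force: 0.0
```

```bash
python3 go.py 532.5 336 100 1.51
```

```text
d [-77.3  69.7  49.2] rot [-0.0011  0.0007  0.4112] from [440.6 384.8 149.2] [-3.14   0.     1.921]
```

Converted, -77 mm is -15.4, -75 mm is -15, 0.411 rad is 1.644.

Emit:
{"name": "creep_tool", "arguments": {
  "rows": [
    [-5,4.4,3,0,0,0.56],
    [-10,9,6,0,0,1.12],
    [-15,13.6,9,0,0,1.64],
    [-15.4,14,9.8,0,0,1.644]
  ]
}}

```text
clock: 1.0
eef_pos: [533.6, 336.1, 99.0]
eef_rot: [-3.139, 0.002, 1.509]
wrist_force: [-0.6, -0.1, 0.0]
finger_gap: 93.7
finger_force: 0.0
```

```bash
python3 - <<'E'
from h import *
p,d,X,C,K=cam("wrist"); cv2.imwrite("pics/w1.png",p[...,::-1]); np.savez("w1.npz",p=p,X=X,C=C)
m=(X[...,2]>18)&(X[...,2]<34)
n,l,st,c=cv2.connectedComponentsWithStats(m.astype(np.uint8))
for i in range(1,n):
    if st[i,4]>800: print(st[i],np.round(cv2.minAreaRect(X[l==i][:,:2].astype(np.float32)),2) if 0 else cv2.minAreaRect(X[l==i][:,:2].astype(np.float32)),np.median(X[l==i][:,2]))
print(np.nanmedian(X[...,2]))
E
python3 go.py 532.5 336 5 1.51
```

```text
[ 290  156   57  100 5403] ((532.573974609375, 334.8443603515625), (84.25910949707031, 45.054237365722656), 86.3292007446289) 25.63072809884207
[ 461  168   76   74 1559] ((672.8590698242188, 332.4615173339844), (60.60420608520508, 40.28215789794922), 61.84385299682617) 31.629361805996638
4.122979746843384
d [-0.8  0.4 94.1] rot [-0.0026  0.0017  0.0045] from [532.4 337.   99.1] [-3.139e+00  2.000e-03  1.514e+00]
```

View pics/w1.png

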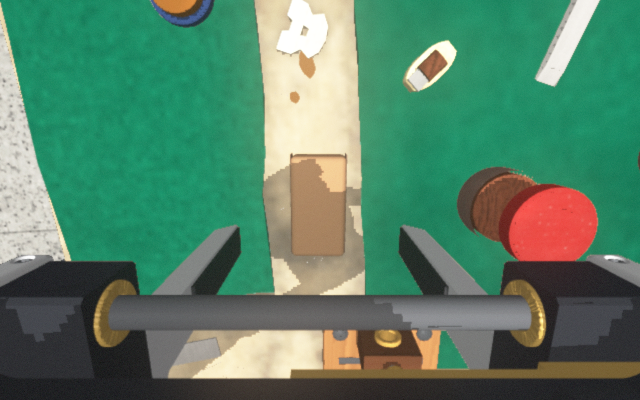

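The wrist view shows the block at (318,205), centred between the fingers, with the jar at right (550,225). I descend and grip.

Emit:
{"name": "creep_tool", "arguments": {
  "rows": [
    [-0.2,0,8,0,0,0],
    [-0.4,0,15,0,0,0],
    [-0.4,0,18,0,0,0],
    [-0.4,0,18.8,0,0,0],
    [-0.4,0,18.8,0,0,0]
  ],
  "aperture": 94,
  "grip_force": 40
}}

```text
clock: 1.55
eef_pos: [531.7, 337.3, 8.4]
eef_rot: [3.141, -0.001, 1.518]
wrist_force: [0.4, 1.2, -0.4]
finger_gap: 94.1
finger_force: 0.0
```

Emit:
{"name": "creep_tool", "arguments": {
  "rows": [
    [0,0,0,0,0,0],
    [0,0,0,0,0,0],
    [0,0,0,0,0,0],
    [0,0,0,0,0,0],
    [0,0,0,0,0,0]
  ],
  "aperture": 30,
  "grip_force": 40
}}

```text
clock: 2.05
eef_pos: [531.7, 336.7, 7.7]
eef_rot: [3.141, -0.0, 1.517]
wrist_force: [-0.2, 0.1, 0.1]
finger_gap: 57.2
finger_force: 0.0
```

Emit:
{"name": "creep_tool", "arguments": {
  "rows": [
    [0,0,0,0,0,0],
    [0,0,0,0,0,0],
    [0,0,0,0,0,0],
    [0,0,-2,0,0,0],
    [0,0,-9,0,0,0]
  ],
  "aperture": 30,
  "grip_force": 40
}}

```text
clock: 2.55
eef_pos: [530.0, 335.7, 50.3]
eef_rot: [-3.137, 0.003, 1.517]
wrist_force: [0.1, 0.0, -0.8]
finger_gap: 44.4
finger_force: 40.0
```

```bash
python3 go.py 485 144 60 1.514; python3 go.py 485 144 28 1.514
```

```text
d [-193.9  -34.6   -8.9] rot [-0.0051  0.0032  0.0027] from [530.  335.7  50.3] [-3.137e+00  3.000e-03  1.517e+00]
d [-193.8  -34.5   23.1] rot [-0.0051  0.0032  0.0027] from [530.  335.7  50.3] [-3.137e+00  3.000e-03  1.517e+00]
```

Emit:
{"name": "creep_tool", "arguments": {
  "rows": [
    [-8,-2,-1.2,0,0,0],
    [-17,-4,-1.8,0,0,0],
    [-26,-5.6,-1.8,0,0,0],
    [-35,-6.8,-1.8,0,0,0],
    [-38.8,-7,-1.8,0,0,0]
  ]
}}

```text
clock: 3.05
eef_pos: [485.4, 142.1, 62.2]
eef_rot: [3.141, 0.0, 1.515]
wrist_force: [0.6, 0.8, -0.3]
finger_gap: 44.8
finger_force: 40.0
```

Emit:
{"name": "creep_tool", "arguments": {
  "rows": [
    [0,0,0,0,0,0]
  ]
}}

```text
clock: 3.15
eef_pos: [486.3, 142.9, 62.3]
eef_rot: [3.141, -0.0, 1.514]
wrist_force: [-0.5, 1.1, 0.4]
finger_gap: 44.6
finger_force: 40.0
```

```bash
python3 go.py 485 144 28 1.514;python3 - <<'E'
from h import *
p,d,X,C,K=cam("wrist"); cv2.imwrite("pics/w2.png",p[...,::-1]); np.savez("w2.npz",p=p,X=X,C=C)
E
```

```text
d [ 1.  -1.3 34.3] rot [ 0.0007 -0.0001  0.0001] from [486.3 142.9  62.3] [ 3.141 -0.     1.514]
```

View pics/w2.png

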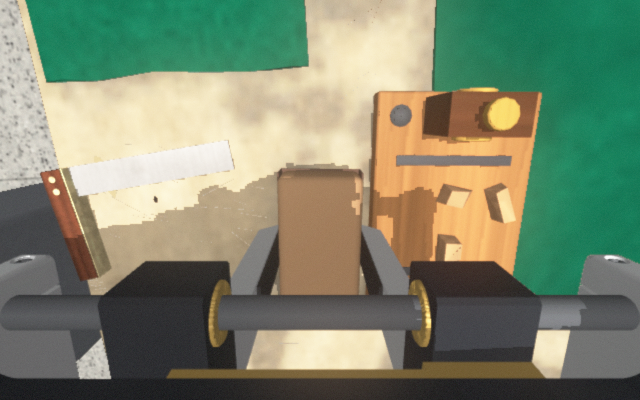

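The block is held straight at (320,230), left of the bed. The chips at (453,195), (500,203) and (449,248) lie within its span. I lower it and sweep slowly away from the robot.

Converted, 33 mm is 6.6, 32 mm is 6.4.

Emit:
{"name": "creep_tool", "arguments": {
  "rows": [
    [0,-0.6,3,0,0,0],
    [0,-0.6,6.4,0,0,0],
    [0,-0.6,6.6,0,0,0],
    [0,-0.6,6.6,0,0,0],
    [0,2,6.6,0,0,0]
  ]
}}

```text
clock: 3.7
eef_pos: [496.0, 145.1, 29.3]
eef_rot: [3.141, -0.0, 1.518]
wrist_force: [0.7, -0.0, -0.7]
finger_gap: 44.8
finger_force: 40.0
```

Emit:
{"name": "creep_tool", "arguments": {
  "rows": [
    [0,4,0,0,0,0],
    [0,8,0,0,0,0],
    [0,12,0,0,0,0],
    [0,16,0,0,0,0],
    [0,18,0,0,0,0]
  ]
}}

```text
clock: 4.2
eef_pos: [587.8, 139.9, 29.6]
eef_rot: [3.14, -0.0, 1.517]
wrist_force: [0.8, 0.3, -0.1]
finger_gap: 44.5
finger_force: 40.0
```

Converted, 70 mm is 14, 60 mm is 12.

Emit:
{"name": "creep_tool", "arguments": {
  "rows": [
    [0,3,0,0,0,0],
    [0,6,0,0,0,0],
    [0,9,0,0,0,0],
    [0,12,0,0,0,0],
    [0,14,0,0,0,0]
  ]
}}

```text
clock: 4.7
eef_pos: [657.2, 136.2, 29.8]
eef_rot: [3.14, -0.0, 1.517]
wrist_force: [-0.3, -0.1, 0.0]
finger_gap: 45.0
finger_force: 40.0
```

Emit:
{"name": "creep_tool", "arguments": {
  "rows": [
    [0,0,0,0,0,0],
    [0,0,0,0,0,0]
  ]
}}

```text
clock: 4.9
eef_pos: [655.8, 136.0, 28.9]
eef_rot: [3.141, -0.0, 1.517]
wrist_force: [-0.1, 0.1, -0.9]
finger_gap: 44.8
finger_force: 40.0
```

```bash
python3 - <<'E'
from h import *
p,d,X,C,K=cam("scene"); a=cv2.resize(p[100:220,270:430,::-1],None,fx=4,fy=4); cv2.imwrite("pics/s2.png",a)
E
```

```text
(no output)
```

View pics/s2.png

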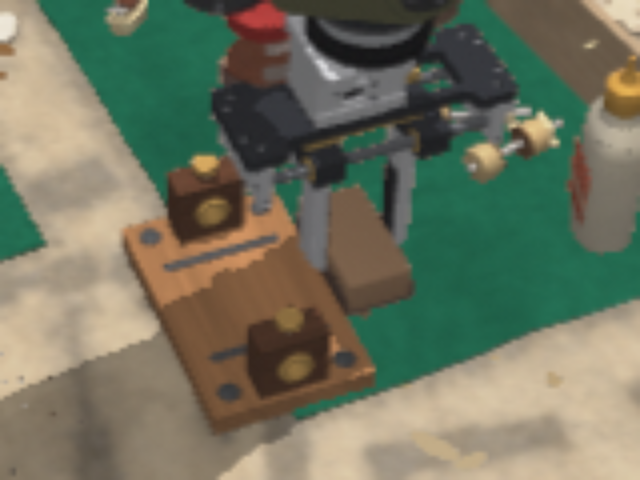

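The bed is clear; the block is past its far edge. I lift and carry it back to its starting place.

Converted, -30 mm is -6, -75 mm is -15.

Emit:
{"name": "creep_tool", "arguments": {
  "rows": [
    [0,0,-5,0,0,0],
    [0,0,-12,0,0,0],
    [0,0,-15,0,0,0],
    [4,-6,-15,0,0,0],
    [10,-13,-15,0,0,0]
  ]
}}

```text
clock: 5.45
eef_pos: [593.1, 188.5, 103.4]
eef_rot: [3.141, -0.0, 1.514]
wrist_force: [0.2, 1.5, -0.7]
finger_gap: 44.7
finger_force: 40.0
```

```bash
python3 go.py 532 336 8.5 1.514; python3 - <<'E'
from h import *
p,d,X,C,K=cam("top"); np.savez("t2.npz",p=p,X=X); cv2.imwrite("pics/t2.png",cv2.resize(p[150:220,205:345,::-1],None,fx=5,fy=5,interpolation=cv2.INTER_CUBIC))
E
```

```text
d [143.9 -69.4  94.8] rot [ 0.0005 -0.      0.0004] from [593.1 188.5 103.4] [ 3.141 -0.     1.514]
```

View pics/t2.png

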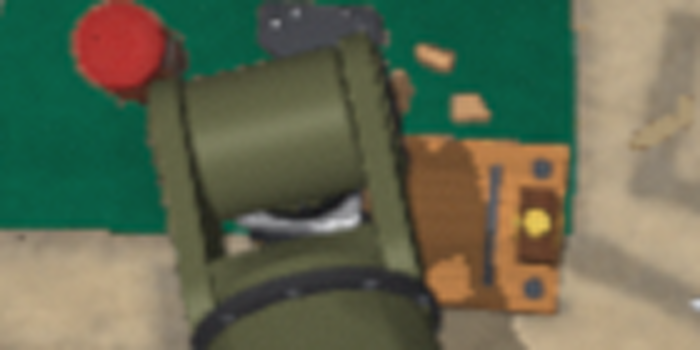

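All three chips lie on the felt beyond the bed, at crop (435,57), (400,90) and (468,107). Next I put the block down.

Emit:
{"name": "creep_tool", "arguments": {
  "rows": [
    [8,-4,0,0,0,0],
    [17,-9,0,0,0,0],
    [25,-13,0,0,0,0],
    [28.8,-13.8,4,0,0,0],
    [28.8,-13.8,11,0,0,0]
  ]
}}

```text
clock: 6.0
eef_pos: [532.2, 340.0, 49.8]
eef_rot: [3.138, -0.003, 1.52]
wrist_force: [0.3, -0.5, -1.8]
finger_gap: 45.0
finger_force: 40.0
```

Emit:
{"name": "creep_tool", "arguments": {
  "rows": [
    [0,0,4,0,0,0],
    [0,0,6.8,0,0,0],
    [0,0,7.6,0,0,0],
    [0,0,7.6,0,0,0]
  ]
}}

```text
clock: 6.4
eef_pos: [532.7, 336.5, 10.6]
eef_rot: [3.142, 0.0, 1.517]
wrist_force: [-0.6, 0.4, -0.2]
finger_gap: 45.1
finger_force: 40.0
```

```bash
python3 go.py 532 336 8 1.514
```

```text
d [-0.5 -0.7  2.6] rot [0.     0.     0.0026] from [532.7 336.5  10.6] [3.142 0.    1.517]
```

Converted, 2.5 mm is 0.5, 2 mm is 0.4.

Emit:
{"name": "creep_tool", "arguments": {
  "rows": [
    [0,0,0.4,0,0,0],
    [0,0,0.5,0,0,0]
  ]
}}

```text
clock: 6.6
eef_pos: [533.1, 336.7, 8.8]
eef_rot: [3.14, -0.001, 1.517]
wrist_force: [0.2, -0.2, -0.6]
finger_gap: 45.0
finger_force: 40.0
```

Emit:
{"name": "creep_tool", "arguments": {
  "rows": [
    [0,0,0,0,0,0],
    [0,0,0,0,0,0],
    [0,0,0,0,0,0],
    [0,0,0,0,0,0],
    [0,0,0,0,0,0]
  ],
  "aperture": 94
}}

```text
clock: 7.1
eef_pos: [532.6, 336.6, 8.0]
eef_rot: [3.142, -0.0, 1.517]
wrist_force: [0.5, -0.0, -0.0]
finger_gap: 81.5
finger_force: 0.0
```

Emit:
{"name": "creep_tool", "arguments": {
  "rows": [
    [0,0,0,0,0,0],
    [0,0,-5,0,0,0],
    [0,0,-12,0,0,0],
    [0,0,-20,0,0,0],
    [0,0,-28,0,0,0]
  ]
}}

```text
clock: 7.6
eef_pos: [532.3, 336.5, 149.4]
eef_rot: [-3.141, 0.0, 1.517]
wrist_force: [0.9, 0.9, 1.2]
finger_gap: 94.3
finger_force: 0.0
```

```bash
python3 go.py 540.5 -230 150 1.62
```

```text
d [-5.652e+02  3.870e+01 -5.000e-01] rot [-0.0004  0.0002 -0.1032] from [532.3 336.5 149.4] [-3.141  0.     1.517]
```

Converted, 25 mm is 5, -20 mm is -4.

Emit:
{"name": "creep_tool", "arguments": {
  "rows": [
    [-9,0.8,0,0,0,0],
    [-18,1.6,-2,0,0,0],
    [-28,2.4,-4,0,0,0],
    [-37,3.4,-6,0,0,0],
    [-46,5,-8,0,0,0]
  ]
}}

```text
clock: 8.1
eef_pos: [544.8, 103.8, 188.6]
eef_rot: [3.141, -0.0, 1.517]
wrist_force: [1.2, 0.8, 0.1]
finger_gap: 94.3
finger_force: 0.0
```

Emit:
{"name": "creep_tool", "arguments": {
  "rows": [
    [-8,1,-1,0,0,0],
    [-13,2,-2,0,0,0],
    [-13,2,-2,0,0,0],
    [-13,2,-2,0,0,0]
  ]
}}

```text
clock: 8.5
eef_pos: [551.6, 40.1, 197.9]
eef_rot: [-3.142, -0.0, 1.516]
wrist_force: [0.5, 0.4, 0.2]
finger_gap: 94.0
finger_force: 0.0
```

```bash
python3 - <<'E'
from h import *
p,d,X,C,K=cam("wrist"); cv2.imwrite("pics/w3.png",p[...,::-1]); np.savez("w3.npz",p=p,X=X,C=C,K=K)
E
python3 go.py 541.5 -255 120 1.62
```

```text
d [-295.9    5.9   77.7] rot [-0.0002 -0.0002 -0.103 ] from [551.5  40.8 197.8] [-3.141 -0.     1.517]
```

View pics/w3.png

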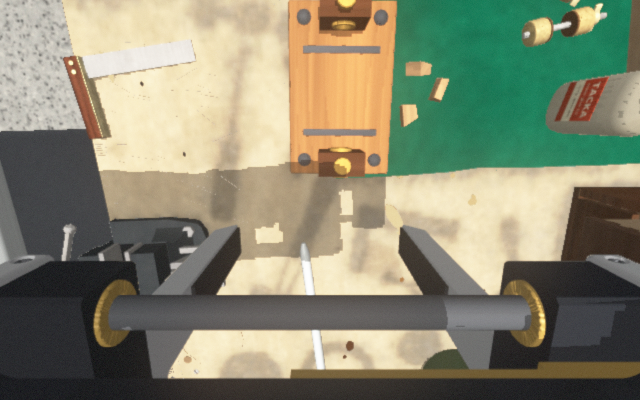

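The whole jig is visible at (290–397,0–175) with a clear bed; the chips are off it at (418,68), (440,90) and (408,115). The bar's nose is at (305,247). Next I measure the jig and move over the bar.

```bash
python3 - <<'E'
from h import *
z=np.load("w3.npz");X=z["X"];H=X[...,2];v,u=np.mgrid[:400,:640]
b=(u>270)&(u<410)&(v<200)
print('bench',np.nanmedian(H[(u>220)&(u<280)&(v>100)&(v<150)]))
m=b&(H>12)&(H<26); P=X[m]; print('bed z',np.median(P[:,2]))
# edges along y bins
L=[];
for y in np.arange(65,200,5):
    s=P[(P[:,1]>y)&(P[:,1]<y+5)]
    if len(s)>30: L.append((y+2.5,s[:,0].min(),s[:,0].max()))
L=np.array(L); a=np.polyfit(L[:,0],L[:,1],1);c=np.polyfit(L[:,0],L[:,2],1)
print(a,c,'width',(c-a)[1]+(c-a)[0]*130,'mid at y=66',np.polyval((a+c)/2,66),'138',np.polyval((a+c)/2,138))
for n,q in(('head',v>120),('tail',v<50)):
    t=b&(H>55)&(H<66)&q; r=cv2.minAreaRect(X[t][:,:2].astype(np.float32)); print(n,r,np.median(H[t]),t.sum(), X[t].min(0),X[t].max(0))
E
```

```text
bench -0.2668206938523099
bed z 17.836141677735498
[6.46902806e-02 5.16306098e+02] [-1.89930010e-03  6.38309792e+02] width 113.34704805272337 mid at y=66 579.3800476253364 138 581.6405229227361
head ((575.712158203125, 65.1816635131836), (23.741619110107422, 45.380428314208984), 86.4716796875) 61.73207385828522 909 [552.50948789  52.22363192  55.00272963] [598.66288767  78.35538151  63.96439425]
tail ((584.1290893554688, 203.1872100830078), (14.14520263671875, 45.37299728393555), 86.436767578125) 61.666892518002044 847 [561.19136861 194.99869928  55.08998123] [607.05354857 211.36872996  64.15527093]
```

Emit:
{"name": "creep_tool", "arguments": {
  "rows": [
    [-9,0.2,1.6,0,0,-0.08],
    [-19,0.4,4,0,0,-0.2],
    [-29,0.6,6,0,0,-0.28],
    [-39,0.8,9,0,0,-0.36],
    [-48,1,12,0,0,-0.4]
  ]
}}

```text
clock: 9.05
eef_pos: [543.9, -198.4, 138.1]
eef_rot: [3.141, 0.0, 1.619]
wrist_force: [0.8, -0.0, 0.0]
finger_gap: 93.8
finger_force: 0.0
```

Emit:
{"name": "creep_tool", "arguments": {
  "rows": [
    [-7,0,2,0,0,0],
    [-11,0.2,3.4,0,0,0],
    [-11,0.2,3.4,0,0,0],
    [-11,0.2,3.4,0,0,0]
  ]
}}

```text
clock: 9.45
eef_pos: [547.7, -251.4, 121.5]
eef_rot: [-3.141, -0.0, 1.618]
wrist_force: [-0.0, 0.4, 0.6]
finger_gap: 94.3
finger_force: 0.0
```

```bash
python3 - <<'E'
from h import *
p,d,X,C,K=cam("wrist"); cv2.imwrite("pics/w4.png",p[...,::-1]); np.savez("w4.npz",p=p,X=X,C=C,K=K)
E
```

```text
(no output)
```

View pics/w4.png

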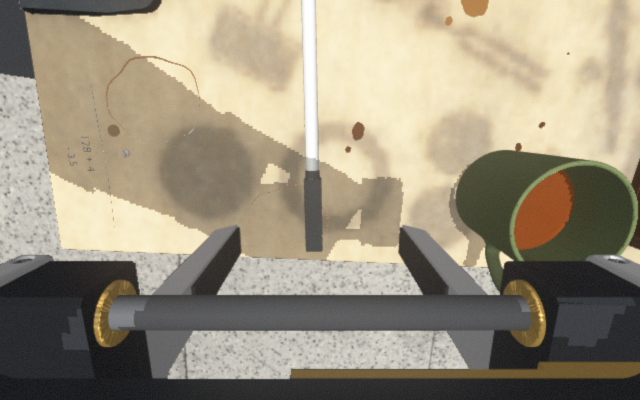

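The grip lies at (313,172–250), dark, with the shank going up. The mug is at right (550,200), so I check its clearance.

```bash
python3 - <<'E'
from h import *
z=np.load("w4.npz");X=z["X"];p=z["p"].astype(int);H=X[...,2];v,u=np.mgrid[:400,:640]
m=(u>440)&(v<275)&(H>25)&(H<110); P=X[m]; print('mug minx',np.percentile(P[:,0],[0.2,1,5]),P[:,1].min(),P[:,1].max(),np.percentile(P[:,2],99))
b=(u>280)&(u<340)&(v<258)&(H>5)&(H<25)
g=b&(p.sum(2)<230); r=cv2.minAreaRect(X[g&(v>165)][:,:2].astype(np.float32)); print('grip',r,np.median(H[g]),X[g].min(0),X[g].max(0))
s=b&(v<165); f=np.polyfit(X[s][:,1],X[s][:,0],1);print('shank line',f,'x at -258',np.polyval(f,-258),H[s].max())
t=b&(v>180); f=np.polyfit(X[t][:,1],X[t][:,0],1);print('grip line',f,np.polyval(f,-258))
E
python3 go.py 542 -258 2.5 1.623
```

```text
mug minx [676.14456761 676.53471204 677.25754564] -306.7603173212241 -199.72453753411 95.35568144791368
grip ((540.9566650390625, -234.85427856445312), (11.491162300109863, 3.423776865005493), 18.147884368896484) 11.392275094148374 [ 535.120502   -235.49543734    8.14628357] [ 546.94965752 -231.43794033   12.070108  ]
shank line [-6.65005303e-02  5.25283938e+02] x at -258 542.4410749692619 16.822945323122497
grip line [-6.28036597e-02  5.26203008e+02] 542.406352122981
d [ -6.6  -6.2 119.4] rot [ 0.0003 -0.0001 -0.0046] from [ 547.8 -251.1  121.9] [ 3.141 -0.     1.618]
```

Converted, 1 mm is 0.2, 119 mm is 23.8, -0.017 rad is -0.068.

Emit:
{"name": "creep_tool", "arguments": {
  "rows": [
    [0,-1.2,7,0,0,-0.068],
    [0.2,-1.2,16,0,0,-0.068],
    [0.2,-1.2,22,0,0,-0.068],
    [0.2,-1.2,23.6,0,0,-0.068],
    [0.2,-1.2,23.8,0,0,-0.068]
  ],
  "aperture": 50,
  "grip_force": 50
}}

```text
clock: 10.0
eef_pos: [541.6, -251.0, 2.8]
eef_rot: [-3.141, -0.0, 1.635]
wrist_force: [0.0, -0.5, 0.3]
finger_gap: 57.4
finger_force: 0.0
```

```bash
python3 go.py 542 -250 2.5 1.635
```

```text
d [0.9 0.5 0.3] rot [-0.0004 -0.0003  0.0002] from [ 541.6 -251.     2.8] [-3.141 -0.     1.635]
```

Emit:
{"name": "creep_tool", "arguments": {
  "rows": [
    [0,0,0,0,0,0],
    [0,0,0,0,0,0],
    [0,0,0,0,0,0],
    [0,0,0,0,0,0],
    [0,0,0,0,0,0]
  ],
  "aperture": 5,
  "grip_force": 50
}}

```text
clock: 10.5
eef_pos: [541.4, -252.1, 3.0]
eef_rot: [3.141, 0.0, 1.634]
wrist_force: [-0.2, 0.6, 0.8]
finger_gap: 17.7
finger_force: 0.0
```

Emit:
{"name": "creep_tool", "arguments": {
  "rows": [
    [0,0,0,0,0,0],
    [0,0,0,0,0,0],
    [0,0,-2,0,0,0],
    [0,0,-5,0,0,0],
    [0,0,-6.4,0,0,0]
  ]
}}

```text
clock: 11.0
eef_pos: [541.8, -252.3, 36.7]
eef_rot: [3.14, 0.001, 1.634]
wrist_force: [0.1, -0.2, -1.7]
finger_gap: 15.5
finger_force: 50.0
```

Emit:
{"name": "creep_tool", "arguments": {
  "rows": [
    [0,0,0,0,0,0]
  ]
}}

```text
clock: 11.1
eef_pos: [541.9, -252.4, 36.4]
eef_rot: [3.139, 0.001, 1.634]
wrist_force: [0.4, 0.2, -2.1]
finger_gap: 15.3
finger_force: 50.0
```

```bash
python3 go.py 561 -205 34.8 1.509
```

```text
d [46.1 22.   1.5] rot [0.0023 0.0013 0.1248] from [ 541.9 -252.4   36.4] [3.139e+00 1.000e-03 1.634e+00]
```

Converted, 5 mm is 1, 1 mm is 0.2, 0.1248 rad is 0.4992.

Emit:
{"name": "creep_tool", "arguments": {
  "rows": [
    [3,1,0,0,0,0.16],
    [8,3,0,0,0,0.4],
    [12.2,4.4,0.2,0,0,0.4992],
    [12.2,4.4,0.3,0,0,0.4992],
    [12.2,4.4,0.3,0,0,0.4992]
  ]
}}

```text
clock: 11.6
eef_pos: [559.2, -189.7, 32.9]
eef_rot: [-3.141, 0.0, 1.51]
wrist_force: [0.6, -1.3, -1.3]
finger_gap: 15.4
finger_force: 50.0
```

Emit:
{"name": "creep_tool", "arguments": {
  "rows": [
    [0,0,0,0,0,0],
    [0,0,0,0,0,0]
  ]
}}

```text
clock: 11.8
eef_pos: [559.1, -190.5, 33.1]
eef_rot: [-3.142, 0.0, 1.508]
wrist_force: [0.4, 1.1, -1.4]
finger_gap: 15.6
finger_force: 50.0
```

```bash
python3 - <<'E'
from h import *
for n in("wrist","top","scene"):
    p,d,X,C,K=cam(n); np.savez(n+"5.npz",p=p,X=X,C=C,K=K)
    cv2.imwrite("pics/%s5.png"%n,p[...,::-1])
    v,u=np.mgrid[:400,:640]; H=X[...,2]
    m=(X[...,1]>-175)&(X[...,1]<32)&(X[...,0]>545)&(X[...,0]<590)&(H>28)&(H<55); P=X[m]
    k=P[:,1]<10
    if m.sum()<20: continue
    f=np.polyfit(P[k][:,1],P[k][:,0],1); print(n,m.sum(),'bar line x',f,np.polyval(f,[-150,20,50]),'tip y',P[:,1].max())
    # bar top z along y
    for a in range(-170,40,35):
        q=(P[:,1]>=a)&(P[:,1]<a+35)
        if q.sum()>5: print(a,np.percentile(P[q][:,2],[50,90]).round(1),P[q][:,:2].mean(0).round(1),q.sum())
    t=(X[...,1]>45)&(X[...,1]<85)&(H>54)&(H<67)&(X[...,0]>540)&(X[...,0]<610)
    if t.sum()>20:print('head',cv2.minAreaRect(X[t][:,:2].astype(np.float32)),np.median(H[t]))
E
python3 go.py 560 -190 34.8 1.509
```

```text
wrist 5135 bar line x [6.05067005e-02 5.71063946e+02] [561.98794099 572.27408008 574.08928109] tip y -64.97626356505347
-170 [42.9 44.1] [ 561.9 -152.4] 1438
-135 [42.8 44.1] [ 563.9 -117.1] 1621
-100 [42.8 44.1] [566.1 -83.2] 1789
top 207 bar line x [6.11688285e-02 5.71177938e+02] [562.00261368 572.40131454 574.23637939] tip y 26.64813717254456
-170 [42.2 45.4] [ 562.1 -144.8] 25
-135 [40.5 45.6] [ 564.3 -116. ] 40
-100 [40.7 46.8] [566.3 -81.2] 40
-65 [40.8 47.6] [568.2 -46.8] 39
-30 [40.8 45.4] [570.4 -12.6] 41
5 [39.7 43.7] [572.6  15.9] 22
head ((575.6809692382812, 66.94249725341797), (23.803752899169922, 45.40382766723633), 86.49476623535156) 61.25793703859449
scene 123 bar line x [7.14495635e-02 5.70070915e+02] [559.35348067 571.49990646 573.64339337] tip y -19.99522812131943
-170 [42.9 44. ] [ 558.4 -148. ] 11
-100 [42.5 45.2] [565.  -75.1] 39
-65 [42.3 44.6] [567.2 -48.4] 61
-30 [40.3 43.6] [565.5 -26.2] 12
d [ 0.3  0.8 -1.7] rot [-0.      0.     -0.0006] from [ 559.2 -190.2   33.1] [-3.142  0.     1.508]
```

View pics/wrist5.png

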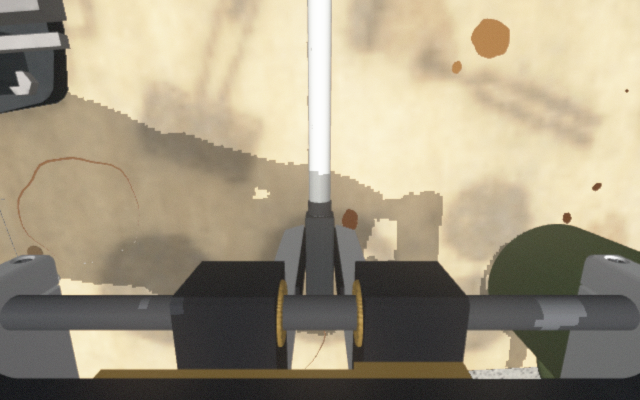

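The bar is held straight, shank going up at x≈320 px. It is parallel to the bore within 0.001 rad, about 0.6 mm short in x and 1.7 mm low. I correct and enter slowly.

Converted, 5 mm is 1, -1.7 mm is -0.34.

Emit:
{"name": "creep_tool", "arguments": {
  "rows": [
    [0,0.12,-0.34,0,0,0],
    [1,0.12,-0.34,0,0,0],
    [2,0.12,-0.34,0,0,0],
    [3,0.12,-0.34,0,0,0],
    [3.6,0.12,-0.34,0,0,0]
  ]
}}

```text
clock: 12.45
eef_pos: [561.1, -171.1, 34.8]
eef_rot: [-3.141, -0.0, 1.51]
wrist_force: [-0.1, 0.5, -2.2]
finger_gap: 15.4
finger_force: 50.0
```

Emit:
{"name": "creep_tool", "arguments": {
  "rows": [
    [0.6,0,0,0,0,0],
    [1.2,0,0,0,0,0],
    [1.8,0,0,0,0,0],
    [2.4,0,0,0,0,0],
    [3,0,0,0,0,0]
  ]
}}

```text
clock: 12.95
eef_pos: [562.0, -156.6, 34.8]
eef_rot: [3.142, 0.0, 1.509]
wrist_force: [1.0, -0.2, -1.6]
finger_gap: 15.7
finger_force: 50.0
```

Emit:
{"name": "creep_tool", "arguments": {
  "rows": [
    [0.4,0,0,0,0,0],
    [0.8,0,0,0,0,0],
    [1.2,0,0,0,0,0],
    [1.6,0,0,0,0,0],
    [2,0,0,0,0,0]
  ]
}}

```text
clock: 13.45
eef_pos: [562.6, -146.7, 34.8]
eef_rot: [-3.142, 0.0, 1.509]
wrist_force: [0.4, -0.9, -0.9]
finger_gap: 15.8
finger_force: 50.0
```

Converted, 22 mm is 4.4, 17 mm is 3.4.

Emit:
{"name": "creep_tool", "arguments": {
  "rows": [
    [0.6,0,0,0,0,0],
    [1.4,0,0,0,0,0],
    [2.4,0,0,0,0,0],
    [3.4,0,0,0,0,0],
    [4.4,0,0,0,0,0]
  ]
}}

```text
clock: 13.95
eef_pos: [564.0, -124.4, 34.8]
eef_rot: [-3.142, 0.0, 1.509]
wrist_force: [0.6, 0.3, -2.3]
finger_gap: 15.7
finger_force: 50.0
```

Emit:
{"name": "creep_tool", "arguments": {
  "rows": [
    [1,0,0,0,0,0],
    [2,0,0,0,0,0],
    [3,0,0,0,0,0],
    [4,0,0,0,0,0],
    [5,0,0,0,0,0]
  ]
}}

```text
clock: 14.45
eef_pos: [565.5, -99.5, 34.8]
eef_rot: [3.142, 0.0, 1.509]
wrist_force: [-0.2, 0.1, -1.8]
finger_gap: 15.5
finger_force: 50.0
```

Emit:
{"name": "creep_tool", "arguments": {
  "rows": [
    [0,0,0,0,0,0]
  ]
}}

```text
clock: 14.55
eef_pos: [565.5, -99.3, 34.8]
eef_rot: [-3.142, -0.0, 1.51]
wrist_force: [0.5, 0.3, -1.2]
finger_gap: 15.7
finger_force: 50.0
```

```bash
python3 - <<'E'
from h import *
s=manip.read_state();print(s["moment"])
for n in("top","scene"):
    p,d,X,C,K=cam(n); np.savez(n+"6.npz",p=p,X=X,C=C,K=K)
    H=X[...,2]
    m=(X[...,1]>85)&(X[...,1]<190)&(X[...,0]>560)&(X[...,0]<600)&(H>27)&(H<55); P=X[m]
    print(n,m.sum(), P[:,1].max() if m.any() else '', P.mean(0) if m.any() else '')
cv2.imwrite("pics/s6.png",cv2.resize(p[120:220,290:410,::-1],None,fx=5,fy=5))
E
```

```text
[-0.04394726  0.09884137 -0.04283459]
top 37 119.23699140212011 [578.41203966 101.6173662   43.27017649]
scene 4 98.98167143032083 [572.93036427  95.24057177  43.66135813]
```

View pics/s6.png

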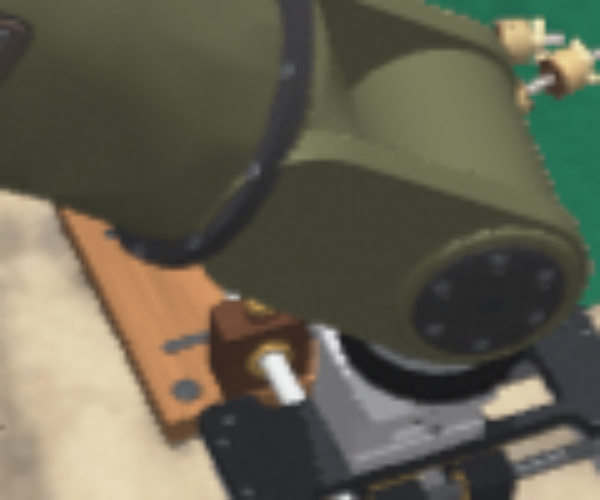

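The bar passes through the head bushing at (270,360), with no force. I continue.

Converted, 8 mm is 1.6, 48 mm is 9.6.

Emit:
{"name": "creep_tool", "arguments": {
  "rows": [
    [1.6,0,0,0,0,0],
    [3.6,0,0,0,0,0],
    [5.6,0,0,0,0,0],
    [7.6,0,0,0,0,0],
    [9.6,0,0,0,0,0]
  ]
}}

```text
clock: 15.15
eef_pos: [568.5, -50.9, 34.8]
eef_rot: [-3.142, -0.0, 1.509]
wrist_force: [-0.1, 0.2, -1.8]
finger_gap: 15.3
finger_force: 50.0
```

Emit:
{"name": "creep_tool", "arguments": {
  "rows": [
    [1.4,0,0,0,0,0],
    [2.4,0,0,0,0,0],
    [3.2,0,0,0,0,0],
    [4,0,0,0,0,0],
    [4.8,0,0,0,0,0]
  ]
}}

```text
clock: 15.65
eef_pos: [570.0, -28.0, 34.8]
eef_rot: [3.142, 0.0, 1.509]
wrist_force: [0.4, 0.7, -0.3]
finger_gap: 15.7
finger_force: 50.0
```

Emit:
{"name": "creep_tool", "arguments": {
  "rows": [
    [0.6,0,0,0,0,0],
    [1.2,0,0,0,0,0],
    [1.8,0,0,0,0,0],
    [2.4,0,0,0,0,0],
    [3,0,0,0,0,0]
  ]
}}

```text
clock: 16.15
eef_pos: [570.9, -12.9, 34.8]
eef_rot: [3.142, -0.0, 1.509]
wrist_force: [0.1, 0.3, -2.0]
finger_gap: 15.6
finger_force: 50.0
```

Converted, 30 mm is 6, 25 mm is 5.

Emit:
{"name": "creep_tool", "arguments": {
  "rows": [
    [1,0,0,0,0,0],
    [2.4,0,0,0,0,0],
    [3.8,0,0,0,0,0],
    [5,0,0,0,0,0],
    [6,0,0,0,0,0]
  ]
}}

```text
clock: 16.65
eef_pos: [572.8, 17.5, 34.8]
eef_rot: [3.142, -0.0, 1.509]
wrist_force: [0.4, 0.6, -1.9]
finger_gap: 15.2
finger_force: 50.0
```

Emit:
{"name": "creep_tool", "arguments": {
  "rows": [
    [0.4,0,0,0,0,0],
    [0.8,0,0,0,0,0],
    [1,0,0,0,0,0],
    [1.2,0,0,0,0,0],
    [1.4,0,0,0,0,0]
  ]
}}

```text
clock: 17.15
eef_pos: [573.2, 23.7, 34.8]
eef_rot: [-3.142, 0.0, 1.509]
wrist_force: [-0.2, 1.2, -1.9]
finger_gap: 15.4
finger_force: 50.0
```

```bash
python3 - <<'E'
from h import *
p,d,X,C,K=cam("top"); H=X[...,2]
m=(X[...,1]>200)&(X[...,1]<290)&(X[...,0]>570)&(X[...,0]<605)&(H>25)&(H<55); P=X[m]
f=P[P[:,1]>226]; print(m.sum(),len(f),f[:,1].max() if len(f) else '',f.mean(0) if len(f) else '')
p,d,X,C,K=cam("wrist"); cv2.imwrite("pics/w7.png",p[...,::-1])
E
```

```text
16 15 242.03470926211529 [586.51529953 232.91558961  42.59096257]
```

View pics/w7.png

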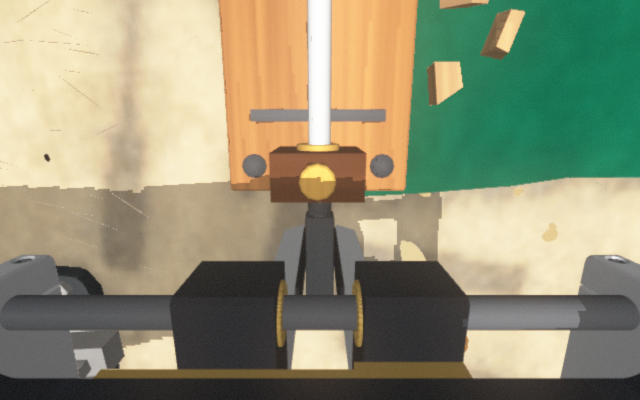

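The bar runs through both bushings and the shoulder at (320,205) is still a few mm short of the head bushing. I inch forward until contact.

Converted, 5 mm is 1, 4 mm is 0.8.

Emit:
{"name": "creep_tool", "arguments": {
  "rows": [
    [0.2,0,0,0,0,0],
    [0.4,0,0,0,0,0],
    [0.6,0,0,0,0,0],
    [0.8,0,0,0,0,0],
    [1,0,0,0,0,0]
  ]
}}

```text
clock: 17.75
eef_pos: [573.5, 28.9, 34.8]
eef_rot: [-3.142, 0.0, 1.509]
wrist_force: [-0.9, -0.3, -2.2]
finger_gap: 15.3
finger_force: 50.0
```

Emit:
{"name": "creep_tool", "arguments": {
  "rows": [
    [0.1,0,0,0,0,0],
    [0.2,0,0,0,0,0],
    [0.3,0,0,0,0,0],
    [0.4,0,0,0,0,0]
  ]
}}

```text
clock: 18.15
eef_pos: [573.6, 30.8, 34.8]
eef_rot: [-3.142, 0.0, 1.509]
wrist_force: [0.4, 0.3, -2.6]
finger_gap: 15.5
finger_force: 50.0
```

Emit:
{"name": "creep_tool", "arguments": {
  "rows": [
    [0.1,0,0,0,0,0],
    [0.2,0,0,0,0,0]
  ]
}}

```text
clock: 18.35
eef_pos: [573.6, 31.8, 34.8]
eef_rot: [-3.142, 0.0, 1.509]
wrist_force: [-0.9, 0.5, -2.1]
finger_gap: 15.7
finger_force: 50.0
```

Units first: shifts go in units of 5 mm and turns go in units of 0.25 rad. So 1 mm is 0.2, 0.5 mm is 0.1.

Emit:
{"name": "creep_tool", "arguments": {
  "rows": [
    [0.1,0,0,0,0,0],
    [0.2,0,0,0,0,0]
  ]
}}

```text
clock: 18.55
eef_pos: [573.7, 32.8, 34.8]
eef_rot: [3.142, -0.0, 1.509]
wrist_force: [-0.3, -0.4, -1.9]
finger_gap: 15.7
finger_force: 50.0
```

Emit:
{"name": "creep_tool", "arguments": {
  "rows": [
    [0.1,0,0,0,0,0],
    [0.2,0,0,0,0,0]
  ]
}}

```text
clock: 18.75
eef_pos: [573.7, 33.1, 34.8]
eef_rot: [-3.141, 0.001, 1.509]
wrist_force: [-1.0, -8.0, -1.7]
finger_gap: 15.6
finger_force: 50.0
```

Emit:
{"name": "creep_tool", "arguments": {
  "rows": [
    [0.1,0,0,0,0,0],
    [0.2,0,0,0,0,0]
  ]
}}

```text
clock: 18.95
eef_pos: [573.7, 33.2, 34.8]
eef_rot: [-3.141, 0.002, 1.509]
wrist_force: [-2.0, -15.8, -0.3]
finger_gap: 15.3
finger_force: 50.0
```

The shoulder is against the bushing at 16 N. I ease the push and check everything.

Emit:
{"name": "creep_tool", "arguments": {
  "rows": [
    [-0.14,0,0,0,0,0],
    [-0.26,0,0,0,0,0],
    [-0.26,0,0,0,0,0],
    [-0.26,0,0,0,0,0],
    [-0.26,0,0,0,0,0]
  ]
}}

```text
clock: 19.45
eef_pos: [573.7, 33.1, 34.8]
eef_rot: [-3.141, 0.001, 1.509]
wrist_force: [-1.2, -5.9, -0.1]
finger_gap: 15.6
finger_force: 50.0
```

```bash
python3 - <<'E'
from h import *
s=manip.read_state();print(s["wrist_force"],s["moment"],s["eef_pos"])
for n in("top","scene"):
    p,d,X,C,K=cam(n); H=X[...,2]
    m=(X[...,1]>227)&(X[...,1]<290)&(X[...,0]>570)&(X[...,0]<605)&(H>28)&(H<55); P=X[m]
    if m.any(): print(n,'tip',m.sum(),P[:,1].max(),P.mean(0))
    b=(X[...,0]>490)&(X[...,0]<575)&(X[...,1]>280)&(X[...,1]<390)&(H>15)&(H<40)
    if b.any(): print(n,'block',cv2.minAreaRect(X[b][:,:2].astype(np.float32)),np.median(H[b]))
    if n=="top": p0=np.load("top.npz")["X"]; 
p,d,X,C,K=cam("wrist");H=X[...,2];v,u=np.mgrid[:400,:640]
m=(H>27)&(H<50)&(X[...,1]>85)&(X[...,1]<190)&(abs(X[...,0]-580)<15);P=X[m]
f=np.polyfit(P[:,1],P[:,0],1);g=np.polyfit(P[:,1],P[:,2],1);print('bar',f,np.polyval(f,66),g,np.percentile(P[:,2],90))
b=(u>200)&(u<440)&(H>12)&(H<24)&(X[...,1]>55)&(X[...,0]<650)
print('above-bed pts',((H>24)&(H<37)&(X[...,1]>90)&(X[...,1]<190)&(X[...,0]>530)&(X[...,0]<632)&(abs(X[...,0]-np.polyval(f,X[...,1]))>9)).sum())
t=(H>56)&(H<65)&(X[...,1]>45)&(X[...,1]<85)&(abs(X[...,0]-576)<35);print(cv2.minAreaRect(X[t][:,:2].astype(np.float32)))
E
```

```text
[-1.17700568 -5.91969884 -0.05469701] [-1.23789021  0.21262956  0.00730934] [573.71163242  33.07896755  34.78992708]
top tip 27 250.70709287021714 [586.87008403 237.24806517  43.73285742]
top block ((542.4542236328125, 335.7440185546875), (85.19731903076172, 64.14069366455078), 86.59915161132812) 24.595303761053287
scene tip 6 247.6083539954626 [585.8600707  242.61000183  43.47570287]
scene block ((531.7715454101562, 331.24951171875), (87.93385314941406, 46.264137268066406), 87.7789535522461) 24.83796063090307
bar [6.14721551e-02 5.72015013e+02] 576.0721755447086 [-2.01792139e-03  4.43529682e+01] 45.748835670757245
above-bed pts 0
((575.1143188476562, 65.0217514038086), (24.45853614807129, 46.09132385253906), 86.37213897705078)
```

```bash
python3 -c "
from cell import manip
print(manip.sign_off())"
```

```text
the job is handed in; nothing more can be done
None
```

The job is handed in, with no verdict printed: the three chips are off the bed, the block is on the bench clear of the jig, and the bar is through both bushings, shoulder against the head bushing and still gripped at about 50 N.

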